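# Clamp the vine anchor at the set spring tension

## Robot

A 6-joint arm with a two-finger parallel gripper is mounted at the origin on the work surface. World frame = base frame: x ahead of the robot, y to its left, z up, the work surface at z = 0. Lengths are in m, angles in rad, forces in N, time in s.
With the tool pointing down it reaches from about 0.35 to 0.85 m from the base axis. Payload 8.1 kg.
Tool frame: the origin (TCP) lies between the finger pads, 19 mm behind the fingertips; this is the grasp point; z points along the fingers, y is the line along which they close (so a half turn about z gives the same grasp; the last joint's range is limited). The gripper opens to 85 mm and grips with 20 to 120 N. Pads are 22 mm wide; open, the fingers measure 114 mm over their backs; the gripper's body (76 mm by 85 mm) begins 54 mm behind the grasp point. The pads swing forward as they close: fully open they stand 13 mm farther back than shut.
Start: joints at [1.21, 0.13, 1.488, -0, 1.523, -0.085], TCP at [0.163, 0.577, 0.25] pointing down, gripper open.
Joint ranges: [-2.96, 2.96], [-0.89, 2.26], [0.02, 2.5], [-1.34, 4.48], [0, 2.73], [-2.66, 2.66]. Speed limits (rad/s): [2.39, 2.39, 2.79, 3.14, 3.14, 3.14].

## Interface

Orientations are given as a 3x3 rotation matrix whose columns are the frame's x, y, z axes.
In Python, from plant import readout, viewer, ticket gives the robot as it stands. The module is installed in compiled form; this text tells all that it offers.
- The arm moves only by the tool servo_tool, never from a script. Its arguments are lists of equal length, an entry for each row: "slide": the shift along the tool's x, y, z in units of 25 mm (1.0 is 25 mm), a list of three; "twist": the turn about the tool's z in units of 5 degrees (1.0 is 5 degrees); "fingers": the opening, from 0 (shut) to 1 (fully open). A call has 1 to 12 rows; each row shifts and turns the commanded pose from where the row before left it, along the tool's axes as they then stand; what a row does not reach is not made up. A row lasts 1/12 s, in which the tool goes at most 41.7 mm and 7.16 degrees, less where a joint would pass 70% of its speed; a pose out of reach is approached as far as the arm can. A call is refused whole if a number of a shift passes 1 or a number of a turn 1, either way. A call with a gripper value outside its range is refused whole. The fingers move at their own pace and stop on an object; "squeeze" is the grip in N (left out, the last holds). Time passes only in rows, so rows that do not move let the fingers close. It gives the time, the measured TCP pose, the force, the opening and the grip force at its end, in the units of the state.
- readout.state(): the state, without advancing time (a new reading comes with each control period).
- viewer.snapshot(name): name is "side" or "top" or "wrist"; returns a dict with "img" (480x640x3 uint8, red, green, blue), "range_z" (480x640 float32, m along the optical axis (not along the pixel's ray), 0 where there is no reading), "camera_matrix" (3x3 intrinsics, pixels), "k1" (the pictures are not rectified: a ray, as slopes to the right and down, at radius r is drawn at 1 + k1 r^2 times it, then the intrinsics apply), "origin" and "attitude" of the camera in the world. Camera axes: x right, y down, z forward; pixel columns grow to the right and rows downward; lengths in m; the calibration is good to about 2 mm. A picture is of the moment at which its call begins.
- ticket.job_done(): hands the job in; it is judged then, once.
The state is a dict: "t": time; "joint_positions": joint angles; "joint_vel": joint speeds; "joint_efforts": joint torques, N m; "ee_pos": TCP position; "orientation": TCP orientation; "wrist_force": force on the tool from outside, world axes, zero at the start; "moment": the same for the moment, N m; "opening": finger opening in m; "gripper_force": force on a finger pad.
Only numpy, scipy, OpenCV 4.12 (cv2) and the standard library are available. Lean on these libraries where they do the work, as an engineer would, in place of code of your own. Each camera call takes 0.05 s, during which the arm holds its last target. There are 200 camera calls.

## Task

Take the resin vine anchor off the lower acrylic tray, press its foot gently down into the throat of the spring clip until it is fully home, and let go of it. Then turn the clip's tension knob clockwise until the orange tip of the sprung jaw's tail stands in the green band of its scale, never past the red line, leaving the anchor clamped upright and fully home. Move the jaw only by its knob, be gentle with the brittle resin, and leave everything else on the shelf where it is.

Things in the scene. Friction and masses are not known exactly. Their poses are not given: they have to be found in the camera images.
- anchor: Resin vine anchor, about 80 g, brown with green moss collar, upright on the lower tray. Origin at the centre of its underside. Foot 36 (x) x 24 (y) mm, 27 high; collar 44 x 32 mm from z 26 to 31; trunk 30 (x) x 22 (y) mm from z 30 to 70, to be gripped across its y faces (22 mm) at z about 54. Either way round fits the clip.
- seat (a point): Centre of the clip's seat (rubber), 12 mm above the shelf; axes as the clip's. Home, the anchor's origin is at seat height, its x along the clip's x. Cheeks 38.5 mm apart guide the foot in x (flared tops, 34 mm above the shelf). In y it stands between the fixed jaw's face, set anew each time at +12 to +20 mm, and the sprung jaw's roller at -18 mm + slide travel.
- clip: The spring clip, aluminium, screwed to the shelf: base 106 x 220 mm. Its origin lies on the shelf 12 mm straight below the seat; x from the seat towards the scale, y towards the fixed jaw, the knob's axis at (10, -125) mm. Apart from knob and anchor nothing on it is higher than 37 mm.
- knob (a joint): Tension knob, rad: 0 to 4.6, growing clockwise seen from above; stays where it is left (friction; 0.1 to 0.25 N m to turn). It drives the slide by a pinion, 6 mm per rad. It takes 2 to 3.9 rad in all, thus two to four grips; how many depends on where the fixed jaw is set, so watch the jaw.
- knob_grip (a point): On the knob's vertical axis, 68 mm above the shelf, at the height for the TCP. Black wing grip 42 mm long, 14 mm thick, from 46 to 75 mm above the shelf, on a round skirt 46 mm across. The point's x runs along the wing, y across it (pinch it along y); white line at the -x end.
- jaw (a joint): Deflection of the sprung jaw against its slide, rad: 0 at rest on its stop; grows once the roller meets the foot and the slide goes on, about 0.2 rad per rad of knob. Green band 0.25 to 0.35, middle 0.30; red line 0.45. Roller force about 34 N/rad x (jaw + 0.05), so 12 N at 0.30. Blue lever, pivot 28 mm beside the roller, tail 145 mm long over the scale.
- tail_tip (a point): Orange end of the jaw's tail, 24 mm above the shelf, 145 mm from the pivot; it swings to the clip's +y as the jaw deflects.
- green_mark (a point): Middle of the green band (14 mm wide) on the black scale, which moves with the slide; red line 21 mm farther in the direction of swing. The tail's tip stands over it at jaw = 0.30.
- tiers: Two clear acrylic trays in tiers, fixed, origin on the shelf under the lower tray's centre. Lower tray 240 (x) x 220 mm, floor 4 mm and rim 24 mm above the shelf, holding anchor and bowl in its front half (-x); upper tray 120 x 220 mm over the rear, from x = 45 to 165 mm, 90 to 114 mm high, with tweezers and spoon.
- saddle: The throat of the clip: seat, two cheeks, fixed jaw; same frame as clip.
- bowl: White ceramic bowl, 80 mm across, 34 high, beside the anchor on the lower tray; to be left alone. Origin at the middle of its underside.
- tweezers: Green silicone tweezers, 165 mm, upper tray; to be left alone. Origin at the middle of its underside.
- spoon: Steel spoon, 160 mm, upper tray; to be left alone. Origin at the middle of its underside.
- feed_jar: Amber feed jar, 64 mm across, 85 high; to be left alone. Origin at the middle of its underside.
- mister: White bottle, 64 mm across, 170 high; to be left alone. Origin at the middle of its underside.
- hygrometer: Round black hygrometer, 64 mm across, 26 high; to be left alone. Origin at the middle of its underside.
- dish: Terracotta dish, 90 mm across; to be left alone. Origin at the middle of its underside.
- slide: Slide that carries the jaw's pivot and the black scale, moving up to 27.6 mm towards the fixed jaw (clip's +y), 6 mm per rad of knob. Axes as the clip's; at knob 0 its origin is the clip's.

How it is judged:
By the outcome, as a careful person would: the job done as asked, in the order asked, and still so for the second after the job is handed in, with the robot touching nothing.
It also fails if it takes over 72 s, if anything falls off the work surface, if the arm or the gripper's body presses on something with over 40 N, if the wrist force passes 120 N, or if a joint passes its speed limit or range.

## Working session

There is one attempt and no reset: what is moved stays moved. The work goes in short steps, Python scripts to look and compute and a tool call to move; the robot and the scene stay as the last step left them, time stands still between calls to the robot, and variables do not carry over. Pictures are saved under pics/ and viewed, at most 10 in all, crops included, and the job is handed in when it is done.

Besides the shell and the picture viewer there is one more tool, called after "Call:" as name([rows], argument=value, ...), one row to a line, values as JSON. servo_tool: Moves the arm, as the interface text tells. Its arguments: {"type":"object","properties":{"slide":{"type":"array","items":{"type":"array","items":{"type":"number"}}},"twist":{"type":"array","items":{"type":"number"}},"fingers":{"type":"array","items":{"type":"number"}},"squeeze":{"type":"number"}},"required":["slide","twist","fingers"]}

```bash
mkdir -p pics
cat > h.py <<'E'
import numpy as np, cv2
from plant import readout, viewer, ticket
def snap(n,save=None):
    s=viewer.snapshot(n)
    if save: cv2.imwrite('pics/'+save,s['img'][:,:,::-1])
    return s
def rays(s,uv):
    K=np.array(s['camera_matrix']);uv=np.atleast_2d(np.float64(uv))
    d=np.array([s['k1'],0,0,0,0],float)
    p=cv2.undistortPoints(uv[:,None],K,d)[:,0]
    return np.c_[p,np.ones(len(p))]@np.array(s['attitude']).T
def plane(s,uv,z):
    r=rays(s,uv);o=np.array(s['origin']);return o+r*((z-o[2])/r[:,2])[:,None]
def depth(s,uv):
    uv=np.atleast_2d(uv);return np.array(s['origin'])+rays(s,uv)*np.array([s['range_z'][int(v),int(u)] for u,v in uv])[:,None]
E
python3 - <<'E'
from h import *
np.set_printoptions(precision=4,suppress=True)
for n in('top','side','wrist'):
    s=snap(n,n+'0.png');np.savez(n+'0.npz',**s);print(n,s['origin'],np.array(s['attitude']).tolist(),s['camera_matrix'],s['k1'])
print(readout.state())
E
```

```text
top [ 0.4728 -0.056   1.13  ] [[-0.004271349315288672, -0.9975607892694318, 0.06967228492862534], [-0.9999838710424357, 0.00452175733322285, 0.003436766737060853], [-0.0037434249040557534, -0.06965648155604916, -0.9975640136588827]] [[441.802    0.     322.9634]
 [  0.     441.802  242.1286]
 [  0.       0.       1.    ]] 0.014667531966168754
side [0.3038 0.7486 0.6457] [[-0.9561205579948837, -0.18329088059051357, 0.2285561893099951], [-0.29207191003278427, 0.535173998674408, -0.792642914882008], [0.022966888107739693, -0.8246170288292615, -0.5652249798225902]] [[465.4288   0.     322.2921]
 [  0.     465.4288 245.8918]
 [  0.       0.       1.    ]] 0.00902905923760122
wrist [0.095  0.5966 0.3731] [[0.272803493097108, 0.9247273885852894, 0.2654383373860019], [0.9620686228990034, -0.2617872139524509, -0.07675558249551674], [-0.001489626539969774, 0.27630908673303256, -0.9610676717076307]] [[415.7481   0.     315.209 ]
 [  0.     415.7481 239.7721]
 [  0.       0.       1.    ]] -0.011071235216664728
{'t': 0.15, 'joint_positions': array([ 1.2096,  0.131 ,  1.489 , -0.    ,  1.523 , -0.0854]), 'joint_vel': array([-0.0012, -0.0012, -0.0017, -0.0004, -0.0013,  0.0013]), 'joint_efforts': array([  0.0008, -57.0061, -50.1158,  -0.0002,   0.0095,  -0.    ]), 'ee_pos': array([0.1632, 0.5769, 0.2491]), 'orientation': array([[-0.9622,  0.2723, -0.0005],
       [ 0.2723,  0.9622, -0.0014],
       [ 0.0001, -0.0015, -1.    ]]), 'wrist_force': array([ 0.5791,  0.5738, -0.2524]), 'moment': array([ 0.0605, -0.0259,  0.0214]), 'gripper_force': 0.0, 'opening': 0.08500243753904507}
```

View pics/top0.png

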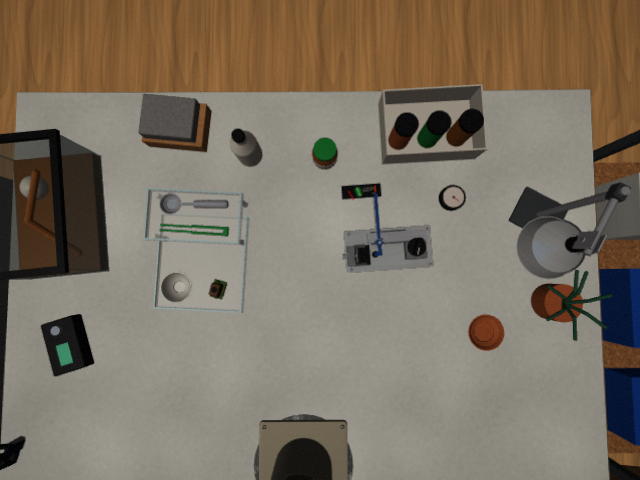

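View pics/side0.png

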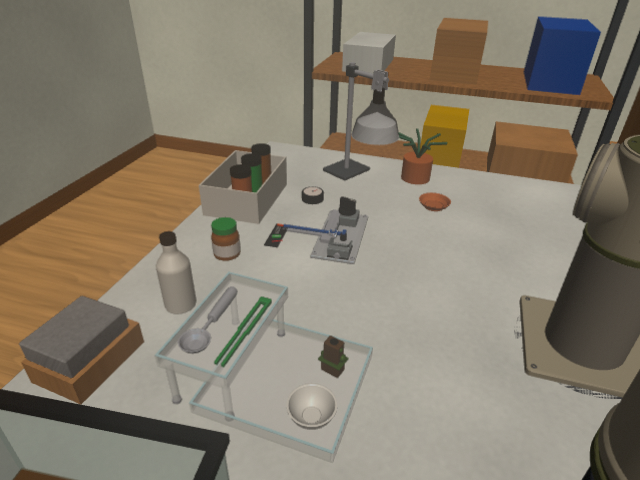

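The top view shows the anchor at about (217,289) with the bowl at (176,287). The clip throat is near (362,255), the knob near (417,246), and the tail tip and scale near (375,190). I'll zoom in on the anchor and clip.

Run:
```python
from h import *
np.set_printoptions(precision=4,suppress=True)
s=dict(np.load('top0.npz'));im=s['img'][:,:,::-1]
a=cv2.resize(im[265:313,195:245],None,fx=8,fy=8,interpolation=cv2.INTER_CUBIC)
b=cv2.resize(im[178:278,335:440],None,fx=4.8,fy=4.8,interpolation=cv2.INTER_CUBIC)
c=np.zeros((480,400+b.shape[1]-10,3),np.uint8);c[:384,:390]=a[:,:390];c[:480,390:390+b.shape[1]]=b[:480,:c.shape[1]-390]
cv2.imwrite('pics/crop0.png',c[:, :800] if c.shape[1]>800 else c)
s2=dict(np.load('side0.npz'))
k=cv2.resize(s2['img'][180:270,250:380,::-1],None,fx=6,fy=6,interpolation=cv2.INTER_CUBIC)
cv2.imwrite('pics/crop1.png',k)
# anchor
hsv=cv2.cvtColor(im,cv2.COLOR_BGR2HSV)
roi=np.zeros(hsv.shape[:2],np.uint8);roi[268:310,200:240]=1
m=((hsv[...,1]>80)&(hsv[...,2]<140)&(roi>0)).astype(np.uint8)
c_=max(cv2.findContours(m,0,2)[0],key=cv2.contourArea)
r=cv2.minAreaRect(c_);print(r);bp=cv2.boxPoints(r);print(plane(s,bp,0.033));print(plane(s,[r[0]],.033))
P=depth(s,[(u,v) for v in range(278,302,1) for u in range(206,230,1)])
t=P[P[:,2]>.068];print(len(t),t.mean(0),cv2.minAreaRect(t[:,:2].astype(np.float32)*1000))
t=P[(P[:,2]>.03)];print(len(t),t.mean(0),cv2.minAreaRect(t[:,:2].astype(np.float32)*1000))
# clip
P=depth(s,[(u,v) for v in range(220,276) for u in range(340,436)])
k=P[P[:,2]>.065];print('knob',len(k),k.mean(0),k[:,2].max(),cv2.minAreaRect(k[:,:2].astype(np.float32)*1000))
hsv=hsv.astype(int)
d=[]
for n,f in (('orange',(hsv[...,0]<14)&(hsv[...,1]>170)&(hsv[...,2]>120)),('green',(hsv[...,0]>45)&(hsv[...,0]<80)&(hsv[...,1]>120)&(hsv[...,2]>70))):
    q=np.argwhere(f);q=q[(q[:,0]>178)&(q[:,0]<205)&(q[:,1]>335)&(q[:,1]<390)];print(n,len(q),q.min(0),q.max(0),plane(s,[q.mean(0)[::-1]],.024))
```

```text
((217.45001220703125, 288.6500244140625), (13.914021492004395, 17.392526626586914), 18.434947967529297)
[[0.4206 0.2318 0.033 ]
 [0.4611 0.2188 0.033 ]
 [0.4501 0.186  0.033 ]
 [0.4097 0.1991 0.033 ]]
[[0.4354 0.209  0.033 ]]
120 [0.4351 0.2038 0.0905] ((445.2602844238281, 82.41575622558594), (31.625816345214844, 280.4631652832031), 4.811713695526123)
254 [0.4354 0.2022 0.0649] ((440.83447265625, 82.30329895019531), (49.93208312988281, 279.4544982910156), 2.8761918544769287)
knob 134 [ 0.5239 -0.2398  0.2706] 1.130001591853661 ((497.62139892578125, -179.4101104736328), (38.84001922607422, 248.76632690429688), 20.254459381103516)Traceback (most recent call last):
  File "<stdin>", line 26, in <module>
    return umr_minimum(a, axis, None, out, keepdims, initial, where)
ValueError: zero-size array to reduction operation minimum which has no identity
```

View pics/crop0.png

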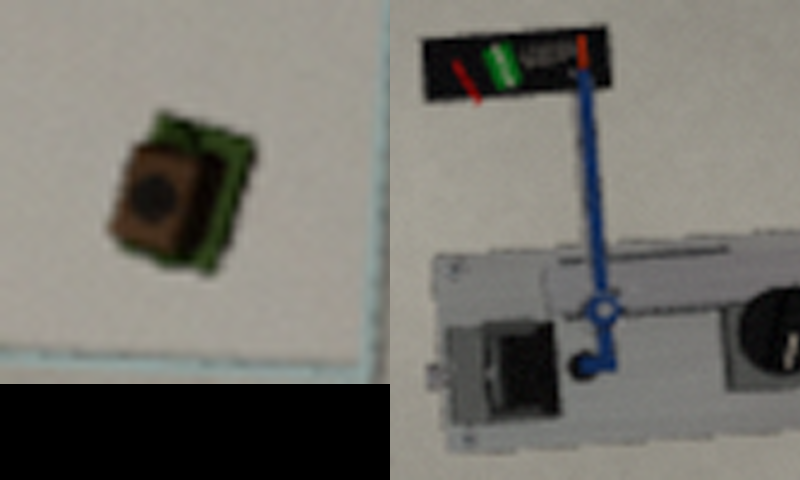

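View pics/crop1.png

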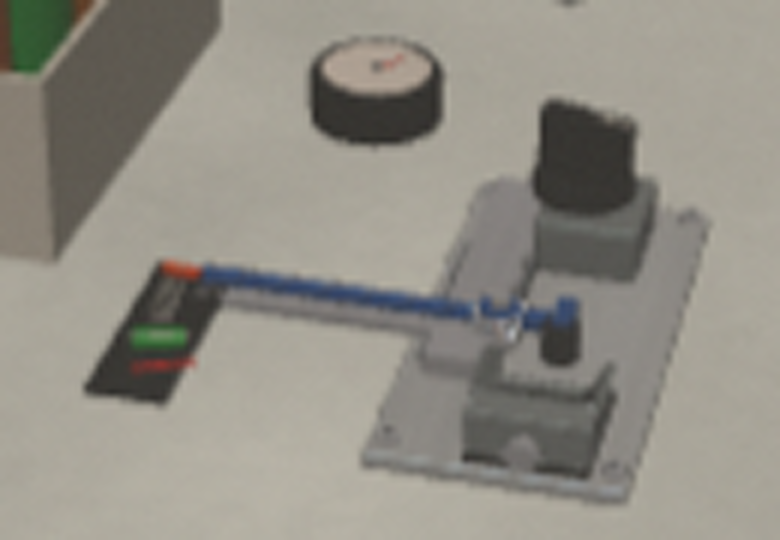

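Crop 0 shows the anchor with its collar's long axis about 18° off world x. The jaw tail is at rest, with the orange tip at the right end of the scale. The fixed jaw and seat are to the left, and the white wing line is at the lower right. Crop 1 confirms the layout. Next I move the wrist camera over the anchor.

Call:
servo_tool([
  [-0.95,-0.75,0],
  [-0.95,-0.75,0],
  [-0.95,-0.75,0],
  [-0.95,-0.75,0],
  [-0.95,-0.75,0],
  [-0.95,-0.75,0],
  [-0.95,-0.75,0],
  [-0.95,-0.75,0],
  [-0.95,-0.75,0],
  [-0.95,-0.75,0],
  [-0.95,-0.75,0],
  [-0.95,-0.75,0],
], twist=[0,0,0,0,0,0,0,0,0,0,0,0], fingers=[0.7,0.7,0.7,0.7,0.7,0.7,0.7,0.7,0.7,0.7,0.7,0.7], squeeze=25)

```text
t: 1.15
ee_pos: [0.3768, 0.2818, 0.2498]
orientation: [[-0.962, 0.272, -0.0], [0.272, 0.962, -0.0], [0.0, -0.0, -1.0]]
wrist_force: [0.8, 0.8, 0.3]
opening: 0.0598
gripper_force: 0.0
```

Call:
servo_tool([
  [-0.95,-0.75,0],
  [-0.95,-0.75,0],
  [-0.5,-0.5,0],
  [0,0,0],
  [0,0,0],
], twist=[0,0,0,0,0], fingers=[0.6,0.6,0.6,0.6,0.6])

```text
t: 1.57
ee_pos: [0.4206, 0.2181, 0.2497]
orientation: [[-0.962, 0.275, -0.001], [0.275, 0.962, 0.0], [0.001, -0.0, -1.0]]
wrist_force: [-0.5, 0.9, -0.2]
opening: 0.0513
gripper_force: 0.0
```

Run:
```python
from h import *
np.set_printoptions(precision=4,suppress=True)
s=snap('wrist','w1.png');np.savez('w1.npz',**s)
st=readout.state();print(st['t'],st['ee_pos'],st['orientation'],st['opening'],s['origin'])
```

```text
1.6167 [0.4202 0.2188 0.2498] [[-0.9619  0.2733 -0.0007]
 [ 0.2733  0.9619  0.0002]
 [ 0.0007  0.     -1.    ]] 0.05103239908639388 [0.3525 0.2378 0.3738]
```

View pics/w1.png

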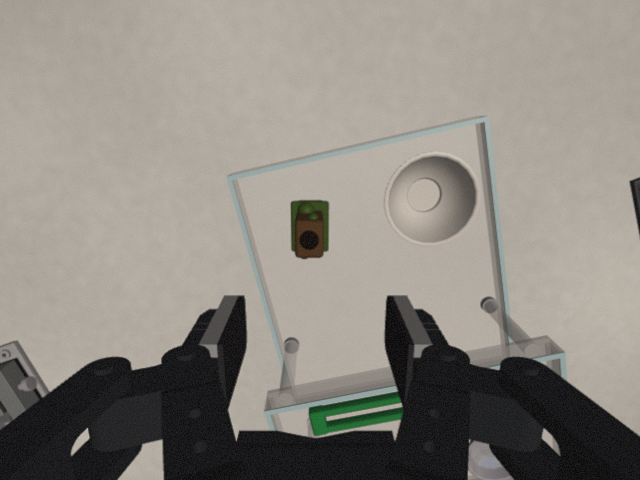

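The wrist view shows the anchor at about (310,230), nearly aligned with the gripper, and the bowl at (431,197), clear of it. Next I compute positions.

Run:
```python
from h import *
np.set_printoptions(precision=4,suppress=True)
s=dict(np.load('w1.npz'));hsv=cv2.cvtColor(s['img'],cv2.COLOR_RGB2HSV)
R=readout.state()['orientation'];p=readout.state()['ee_pos']
roi=np.zeros((480,640),bool);roi[190:270,280:340]=1
H,S,V=[hsv[...,i].astype(int) for i in range(3)]
for n,f,z in(('collar+all',(S>90),.035),('brown',(S>90)&(H<25),.074),('black',(V<28),.074)):
    m=(f&roi).astype(np.uint8);c=max(cv2.findContours(m,0,2)[0],key=cv2.contourArea)
    r=cv2.minAreaRect(c);print(n,r,plane(s,[r[0]],z));bp=plane(s,cv2.boxPoints(r),z)
    e=np.diff(bp,axis=0);print('  edges',np.linalg.norm(e,axis=1),np.degrees(np.arctan2(e[:,1],e[:,0])))
    y,x=np.where(m);P=depth(s,np.c_[x,y]);print('  bbox',x.min(),x.max(),y.min(),y.max())
ys,xs=np.where(roi);P=depth(s,np.c_[xs,ys])
t=P[(P[:,2]>.066)&(P[:,2]<.085)];print(len(t),t.mean(0),np.median(t,0),cv2.minAreaRect(t[:,:2].astype(np.float32)*1000))
t=P[(P[:,2]>.022)&(P[:,2]<.085)];print(len(t),t.mean(0),cv2.minAreaRect(t[:,:2].astype(np.float32)*1000))
print(p)
```

```text
collar+all ((309.5, 229.0), (56.0, 35.0), 90.0) [[0.4356 0.209  0.035 ]]
  edges [0.0289 0.0487 0.03  ] [  74.0306  -15.5201 -105.9673]
  bbox 292 327 201 257
brown ((309.0, 234.0), (46.0, 28.0), 90.0) [[0.4297 0.2109 0.074 ]]
  edges [0.0206 0.0356 0.0213] [  74.0308  -15.6716 -105.9672]
  bbox 295 323 211 257
black ((308.5, 240.0), (16.0, 17.0), 90.0) [[0.434  0.2092 0.074 ]]
  edges [0.0127 0.0125 0.0128] [  74.0317  -15.8994 -105.9676]
  bbox 300 317 232 248
1170 [0.432  0.2103 0.0735] [0.4317 0.2105 0.0739] ((431.5874938964844, 210.2053680419922), (21.38499641418457, 33.33543014526367), 74.2515640258789)
2085 [0.4289 0.2113 0.0586] ((433.1544189453125, 209.43983459472656), (31.775571823120117, 44.32575607299805), 74.52940368652344)
[0.4202 0.2188 0.2498]
```

Call:
servo_tool([
  [-0.59,-0.22,0.9],
  [0,0,1],
  [0,0,1],
  [0,0,1],
  [0,0,1],
  [0,0,0.9],
  [0,0,0.7],
  [0,0,0.6],
  [0,0,0.4],
  [0,0,0.17],
  [0,0,0],
  [0,0,0],
], twist=[0,0,0,0,0,0,0,0,0,0,0,0], fingers=[0.6,0.6,0.6,0.6,0.6,0.6,0.6,0.6,0.6,0.6,0.6,0.6])

```text
t: 2.62
ee_pos: [0.4333, 0.21, 0.0588]
orientation: [[-0.962, 0.272, 0.001], [0.272, 0.962, 0.0], [-0.0, 0.0, -1.0]]
wrist_force: [-1.0, -0.5, -0.1]
opening: 0.0514
gripper_force: 0.0
```

Run:
```python
from h import *
s=snap('wrist','w2.png')
```

```text
(no output)
```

View pics/w2.png

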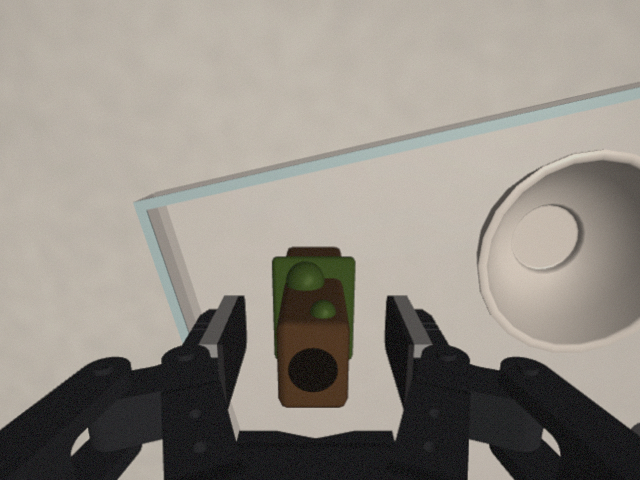

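The trunk's top, at (313,370), is centred between the pads at (230,330) and (402,330), and the bowl is clear. I close the fingers and lift.

Call:
servo_tool([
  [0,0,0],
  [0,0,0],
  [0,0,0],
  [0,0,0],
  [0,0,0],
  [0,0,0],
  [0,0,0],
], twist=[0,0,0,0,0,0,0], fingers=[0.4,0.3,0.22,0.15,0.1,0.1,0.1], squeeze=25)

```text
t: 3.25
ee_pos: [0.4338, 0.2097, 0.0592]
orientation: [[-0.962, 0.272, 0.001], [0.272, 0.962, 0.001], [-0.001, 0.001, -1.0]]
wrist_force: [-0.8, -0.2, 6.2]
opening: 0.0216
gripper_force: 30.2
```

Call:
servo_tool([
  [0,0,-0.2],
  [0,0,-0.5],
  [0,0,-1],
  [0,0,-1],
  [0,0,-1],
  [0,0,-1],
  [0,0,-1],
  [0,0,-1],
  [0,0,-1],
  [0,0,-0.3],
], twist=[0,0,0,0,0,0,0,0,0,0], fingers=[0.1,0.1,0.1,0.1,0.1,0.1,0.1,0.1,0.1,0.1])

```text
t: 4.08
ee_pos: [0.4345, 0.2099, 0.2627]
orientation: [[-0.962, 0.272, 0.005], [0.272, 0.962, 0.002], [-0.005, 0.003, -1.0]]
wrist_force: [1.0, 0.1, 0.5]
opening: 0.0219
gripper_force: 29.3
```

Run:
```python
from h import *
np.set_printoptions(precision=4,suppress=True)
s=dict(np.load('top0.npz'));im=s['img']
hsv=cv2.cvtColor(im,cv2.COLOR_RGB2HSV);H,S,V=[hsv[...,i].astype(int) for i in range(3)]
def ob(n,f,z,y0,y1,x0,x1):
    m=np.zeros((480,640),np.uint8);m[y0:y1,x0:x1]=f[y0:y1,x0:x1]
    c=max(cv2.findContours(m,0,2)[0],key=cv2.contourArea);r=cv2.minAreaRect(c);bp=plane(s,cv2.boxPoints(r),z);e=np.diff(bp,axis=0)
    print(n,r,plane(s,[r[0]],z)[0],np.linalg.norm(e,axis=1),np.degrees(np.arctan2(e[:,1],e[:,0])))
ob('scale',(V<60)|(S>120),.006,178,206,335,390)
ob('green',(H>45)&(H<80)&(S>80),.006,178,206,335,390)
ob('tip',((H<12)|(H>172))&(S>120),.024,178,206,368,390)
ob('lever',(H>100)&(H<130)&(S>120),.026,185,262,365,390)
ob('knobcap',(V<60),.07,230,265,405,434)
P=depth(s,[(u,v) for v in range(215,280) for u in range(335,440)])
for a,b in((.003,.045),(.027,.04),(.066,.08)):
    t=P[(P[:,2]>a)&(P[:,2]<b)&(P[:,0]<.53)];print(a,b,len(t),t.mean(0),cv2.minAreaRect(t[:,:2].astype(np.float32)*1000))
```

```text
scale ((361.0, 194.5), (21.0, 38.0), 90.0) [ 0.6735 -0.1503  0.006 ] [0.0977 0.0544 0.0974] [-90.3076 179.2636  89.7098]
green ((357.9000244140625, 191.19998168945312), (9.803058624267578, 7.273237705230713), 71.56504821777344) [ 0.6821 -0.1425  0.006 ] [0.0187 0.0254 0.0187] [ -71.6975 -162.2985  108.2828]
tip ((374.7432556152344, 187.95945739746094), (6.411561012268066, 2.46598482131958), 80.53767395019531) [ 0.6868 -0.1837  0.024 ] [0.0062 0.0164 0.0062] [ -80.7507 -171.3324   99.2461]
lever ((378.0, 224.0), (62.0, 8.0), 90.0) [ 0.5949 -0.1905  0.026 ] [0.0202 0.1564 0.02  ] [-90.3073 179.2316  89.7527]
knobcap ((416.3287353515625, 246.876708984375), (18.258419036865234, 19.662914276123047), 69.44395446777344) [ 0.5344 -0.2764  0.07  ] [0.0474 0.0437 0.0473] [ -69.7118 -160.5951  110.2522]
0.003 0.045 1696 [ 0.5033 -0.2096  0.0139] ((493.6012878417969, -214.3592987060547), (263.7339172363281, 73.47427368164062), 89.79479217529297)
0.027 0.04 352 [ 0.512  -0.1827  0.0323] ((509.47705078125, -204.8779296875), (210.6537322998047, 40.03020477294922), 89.85061645507812)
0.066 0.08 40 [ 0.523  -0.2792  0.0737] ((522.4927978515625, -279.95135498046875), (14.529512405395508, 14.730005264282227), 82.2219009399414)
```

Call:
servo_tool([
  [-0.4,-0.5,-0.2],
  [-0.6,-0.9,-0.3],
  [-0.6,-0.9,-0.3],
  [-0.7,-1,-0.3],
  [-0.7,-1,-0.3],
  [-0.7,-1,-0.1],
  [-0.7,-1,0],
  [-0.7,-1,0],
  [-0.7,-1,0],
  [-0.7,-1,0],
  [-0.7,-1,0],
  [-0.7,-1,0],
], twist=[0,0,0,0,0,0,0,0,0,0,0,0], fingers=[0.1,0.1,0.1,0.1,0.1,0.1,0.1,0.1,0.1,0.1,0.1,0.1])

```text
t: 5.08
ee_pos: [0.5461, -0.1176, 0.2944]
orientation: [[-0.962, 0.273, -0.002], [0.273, 0.962, 0.0], [0.002, 0.0, -1.0]]
wrist_force: [-0.3, 1.0, -0.3]
opening: 0.0218
gripper_force: 29.3
```

Call:
servo_tool([
  [-0.7,-1,0],
  [-0.7,-1,0],
  [-0.5,-0.6,0],
  [0,0,0],
  [0,0,0],
  [0,0,0],
  [0,0,0],
  [0,0,0],
  [0,0,0],
  [0,0,0],
], twist=[0,0,-0.5,-0.7,-0.8,-0.8,-0.7,-0.5,0,0], fingers=[0.1,0.1,0.1,0.1,0.1,0.1,0.1,0.1,0.1,0.1])

```text
t: 5.92
ee_pos: [0.5739, -0.1915, 0.2947]
orientation: [[-0.997, -0.072, -0.001], [-0.072, 0.997, 0.001], [0.001, 0.001, -1.0]]
wrist_force: [-0.1, 0.7, -1.6]
opening: 0.0217
gripper_force: 29.3
```

Run:
```python
from h import *
np.set_printoptions(precision=4,suppress=True)
s=snap('wrist','w3.png');np.savez('w3.npz',**s)
st=readout.state();print(st['t'],st['ee_pos'],st['orientation'],st['wrist_force'],s['origin'])
```

```text
5.9667 [ 0.574  -0.1915  0.2949] [[-0.9974 -0.0715 -0.0011]
 [-0.0715  0.9974  0.0005]
 [ 0.0011  0.0005 -1.    ]] [ 0.5114 -0.3626 -1.1088] [ 0.5034 -0.1962  0.4188]
```

View pics/w3.png

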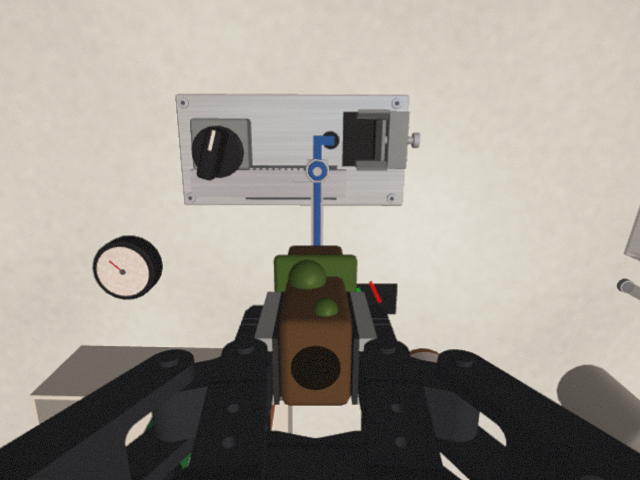

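The wrist view shows the whole clip: base corners (177,95) to (403,206), knob at (217,152), roller at (331,140), throat at (365,139). The fixed jaw is at (395,139), and the anchor is held straight.

Run:
```python
from h import *
np.set_printoptions(precision=4,suppress=True)
s=dict(np.load('w3.npz'));im=s['img'];hsv=cv2.cvtColor(im,cv2.COLOR_RGB2HSV);H,S,V=[hsv[...,i].astype(int) for i in range(3)]
us,vs=np.meshgrid(np.arange(165,430),np.arange(85,215));uv=np.c_[us.ravel(),vs.ravel()]
P=depth(s,uv);Z=P[:,2].reshape(us.shape)
def rect(n,sel):
    t=P[sel];r=cv2.minAreaRect(t[:,:2].astype(np.float32)*1000);print(n,len(t),t.mean(0),r)
b=(P[:,2]>.004);rect('base all',b&(P[:,0]<.58)&(uv[:,0]<412))
for lo in range(0,80,2):
    k=((P[:,2]>lo/1e3)&(P[:,2]<=(lo+2)/1e3)).sum()
    if k>25: print(lo,k,end='; ')
print()
kn=uv[:,0]<255
rect('knob>40',kn&(P[:,2]>.04));rect('wing>70',kn&(P[:,2]>.070))
f=uv[:,0]>335
rect('throat>28',f&(P[:,2]>.028));
# map z around throat
print((Z[15:95:4,165:260:5]*1000).round().astype(int))
# row of brightness across throat
print('V row139',V[139,325:425])
# corners on base-top plane
bz=np.median(P[(uv[:,1]>180)&(uv[:,1]<200)&(uv[:,0]>260)&(uv[:,0]<300),2]);print('bz',bz)
```

```text
base all 24118 [ 0.5277 -0.212   0.0216] ((532.3668212890625, -215.58302307128906), (104.85171508789062, 220.91070556640625), 3.6806745529174805)
0 5056; 2 99; 4 103; 6 5564; 8 6473; 10 1107; 12 1131; 14 133; 16 507; 18 2924; 20 476; 22 77; 24 158; 26 482; 28 564; 30 906; 32 1588; 34 719; 36 112; 42 35; 44 521; 46 502; 48 28; 60 30; 64 28; 66 26; 68 26; 70 34; 72 203; 74 585; 76 73; 
knob>40 2303 [ 0.5338 -0.2753  0.0683] ((516.65087890625, -254.10748291015625), (45.28010940551758, 109.86297607421875), 35.31298065185547)
wing>70 955 [ 0.5329 -0.2746  0.0962] ((516.5679321289062, -250.87847900390625), (36.25177001953125, 106.50305938720703), 32.364227294921875)
throat>28 2146 [ 0.5147 -0.13    0.0399] ((516.6807250976562, -146.95950317382812), (53.94342803955078, 96.21298217773438), 4.278850078582764)
[[  9   9   8   9   9   9   9   6   9   8   7   7   7  11  10   8  -1   0
    0]
 [  9   7  10   8   8  10   9   9   7   7   8   9   8  11  11   8  -1   0
   -1]
 [  9   7   7   8   8   8   8   9   8   8   8   9   8   7   7   7  -1  -1
    0]
 [  9   8   8  13  12  13  34  35  36  35  35
[... 1071 characters left out ...]
32  -1   1
    0]
 [ 13  13   8   7   9   7  34  35  35  34  34  35  32  31  32  31   0  -1
    1]
 [ 19  19  20  21   7   9   7   9   9   9   9   8   8   8   8   0   0  -1
    0]
 [ 18  19  19  19   8   8   7   9   9 419   7   7   7   8   9   0  -1  -1
    1]]
V row139 [140 140 142 141 141 140 143 141 127  82  43  37  38  63 124 186 186 162
  62  37  43  42  37  46  43  38  39  41  34  45  40  40  38  40  40  39
  40  40  38  42  34  39  35  39  42  38  42  36  30  24  46  67  65  67
  60  65  80 113 137 141 163 155 105  83 115 136 138 136 132 140 138 136
 138 132 139 139 136 139 137 133 138 134 137 159 175 176 174 165 131 136
 174 172 180 181 188 203 220 219 219 220]
bz 0.01883735846331064
```

Run:
```python
from h import *
np.set_printoptions(precision=4,suppress=True)
s=dict(np.load('w3.npz'));im=s['img']
us,vs=np.meshgrid(np.arange(165,430),np.arange(85,215));uv=np.c_[us.ravel(),vs.ravel()]
P=depth(s,uv);ok=P[:,2]<.09
def rect(n,sel):
    t=P[sel&ok];r=cv2.minAreaRect(t[:,:2].astype(np.float32)*1000);print(n,len(t),t.mean(0),r);return r
u=uv[:,0];v=uv[:,1]
rect('base',(P[:,2]>.0055)&(P[:,2]<.011)&(u<412)&(v<209))
kn=u<255
rect('wing>70',kn&(P[:,2]>.070))
sk=kn&(P[:,2]>.042)&(P[:,2]<.0495)&ok
t=P[kn&ok&(P[:,2]>.042)][:,:2].astype(np.float32)*1000
print('skirt circ',cv2.minEnclosingCircle(t), cv2.minEnclosingCircle(P[sk][:,:2].astype(np.float32)*1000))
th=np.radians(4.0);R=np.array([[np.cos(th),-np.sin(th)],[np.sin(th),np.cos(th)]])
f=(u>341)&(u<410)&(v>100)&(v<178)&ok
seat=f&(P[:,2]>.0095)&(P[:,2]<.0145)&(u<385)
q=(P[:,:2]@R)*1000   # coordinates along clip axes (world origin)
def ext(n,m):
    print(n,m.sum(),np.percentile(q[m],[1,50,99],axis=0))
ext('seat',seat)
ext('cheekA',f&(P[:,2]>.026)&(v<130)&(u<380));ext('cheekB',f&(P[:,2]>.026)&(v>145)&(u<380))
ext('jaw',f&(P[:,2]>.030)&(v>125)&(v<145))
for k in (118,125,132,139,146,153): # jaw face & cheek edges profile
    m=f&(v==k)&(P[:,2]>.028);print(k,q[m][:,1].min())
for k in (350,358,366,374):
    m=f&(u==k);o=np.argsort(q[m][:,0]);zz=P[m][o,2]*1000;xx=q[m][o,0];print(k,[(round(a),round(b)) for a,b in zip(xx,zz)])
# roller
m=(u>322)&(u<341)&(v>128)&(v<152)&(P[:,2]>.028)&ok;print('roller',cv2.minEnclosingCircle(P[m][:,:2].astype(np.float32)*1000),P[m].mean(0))
for n,p,z in(('pivot',(317,171),.034),('kn',(217,152),.046)):
    a=plane(s,[p],z)[0];print(n,a,a[:2]@R*1000)
# anchor in hand
us,vs=np.meshgrid(np.arange(265,365),np.arange(240,300));A=depth(s,np.c_[us.ravel(),vs.ravel()]);a=A[(A[:,2]>.262)&(A[:,2]<.275)]
print('collar',a.mean(0),cv2.minAreaRect(a[:,:2].astype(np.float32)*1000))
```

```text
base 12474 [ 0.5227 -0.2155  0.0081] ((532.9798583984375, -215.60919189453125), (105.18610382080078, 220.5152130126953), 4.041189670562744)
wing>70 895 [ 0.5349 -0.2799  0.0746] ((535.3934936523438, -280.53167724609375), (14.568655014038086, 41.69529342651367), 77.86904907226562)
skirt circ ((535.06591796875, -280.5229797363281), 23.154781341552734) ((535.06591796875, -280.5229797363281), 23.154781341552734)
seat 1515 [[ 478.6738 -204.2242]
 [ 504.0253 -191.2838]
 [ 529.72   -171.5253]]
cheekA 228 [[ 478.2019 -192.2384]
 [ 482.4438 -180.9872]
 [ 495.4256 -172.7526]]
cheekB 289 [[ 510.5999 -192.2442]
 [ 526.7425 -179.0521]
 [ 532.045  -171.5658]]
jaw 505 [[ 492.7214 -172.9712]
 [ 500.5846 -158.3867]
 [ 508.561  -146.6325]]
118 -164.33439178368965
125 -173.67462109717775
132 -173.47939407836964
139 -174.8015794666423
146 -173.71294384155718
153 -173.55958703415092
350 [(470, 8), (471, 8), (472, 6), (473, 8), (474, 7), (475, 7), (476, 7), (477, 8), (478, 9), (479, 9), (479, 10), (480, 12), (481, 12), (482, 11), (483, 12), (484, 12), (485, 12), (486, 13), (487, 13), (488, 11), (489, 12),
[... 2743 characters left out ...]
, 20), (510, 21), (511, 20), (512, 20), (513, 20), (514, 20), (515, 20), (516, 21), (517, 20), (517, 22), (518, 21), (519, 21), (520, 22), (521, 24), (522, 22), (523, 23), (524, 18), (524, 27), (525, 28), (526, 30), (527, 31), (527, 32), (528, 32), (529, 35), (530, 33), (531, 33), (532, 32), (536, 9), (537, 9), (538, 8), (539, 8), (540, 9), (541, 8), (541, 10)]
roller ((518.5004272460938, -180.74826049804688), 7.964261054992676) [ 0.5185 -0.1807  0.0341]
pivot [ 0.5475 -0.191   0.034 ] [ 532.8209 -228.7566]
kn [ 0.5357 -0.2802  0.046 ] [ 514.8884 -316.8998]
collar [ 0.5567 -0.1912  0.2703] ((558.9952392578125, -192.14097595214844), (14.745054244995117, 32.068641662597656), 3.860374689102173)
```

Call:
servo_tool([
  [0.3,0.2,0.2],
  [0.5,0.36,0.8],
  [0.5,0.4,1],
  [0.5,0.4,1],
  [0.38,0.2,1],
  [0,0,1],
  [0,0,1],
  [0,0,0.8],
  [0,0,0.6],
  [0,0,0.2],
  [0,0,0],
  [0,0,0],
], twist=[0,0,0,0,0,0,0,0,0,0,0,0], fingers=[0.1,0.1,0.1,0.1,0.1,0.1,0.1,0.1,0.1,0.1,0.1,0.1])

```text
t: 6.97
ee_pos: [0.5173, -0.1568, 0.1063]
orientation: [[-0.997, -0.073, 0.0], [-0.073, 0.997, -0.0], [-0.0, -0.0, -1.0]]
wrist_force: [0.3, -0.4, -1.4]
opening: 0.0215
gripper_force: 29.3
```

Run:
```python
from h import *
np.set_printoptions(precision=4,suppress=True)
st=readout.state();print(st['t'],st['ee_pos'],st['orientation'],st['wrist_force'])
s=snap('wrist','w4.png');np.savez('w4.npz',**s)
```

```text
6.9667 [ 0.5173 -0.1568  0.1063] [[-0.9974 -0.0727  0.0002]
 [-0.0727  0.9974 -0.0001]
 [-0.0002 -0.0001 -1.    ]] [ 0.3388 -0.4036 -1.3767]
```

View pics/w4.png

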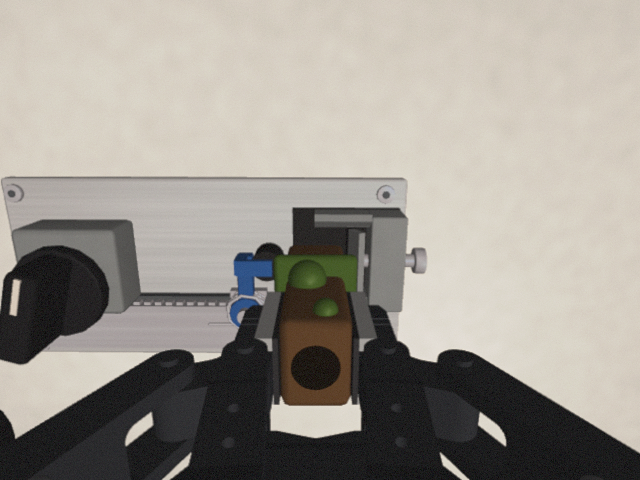

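The foot hangs over the throat between the roller (268,260) and the jaw plate (355,255), with the cheek visible at (345,217). I lower it gently.

Call:
servo_tool([
  [0,0,0.15],
  [0,0,0.15],
  [0,0,0.15],
  [0,0,0.15],
  [0,0,0.15],
  [0,0,0.15],
  [0,0,0.15],
  [0,0,0.15],
  [0,0,0.1],
  [0,0,0],
], twist=[0,0,0,0,0,0,0,0,0,0], fingers=[0.1,0.1,0.1,0.1,0.1,0.1,0.1,0.1,0.1,0.1])

```text
t: 7.85
ee_pos: [0.5165, -0.1565, 0.0724]
orientation: [[-0.997, -0.073, -0.001], [-0.073, 0.997, 0.0], [0.001, 0.001, -1.0]]
wrist_force: [0.0, -0.3, -1.0]
opening: 0.0218
gripper_force: 29.3
```

No contact force yet, and the foot is inside the throat. I continue in small steps.

Call:
servo_tool([
  [0,0,0.05],
  [0,0,0.05],
  [0,0,0.04],
  [0,0,0.03],
  [0,0,0.0],
  [0,0,0],
], twist=[0,0,0,0,0,0], fingers=[0.1,0.1,0.1,0.1,0.1,0.1])

```text
t: 8.35
ee_pos: [0.5171, -0.1567, 0.069]
orientation: [[-0.997, -0.073, 0.0], [-0.073, 0.997, -0.0], [-0.0, -0.0, -1.0]]
wrist_force: [-0.5, 0.7, 0.3]
opening: 0.0218
gripper_force: 29.3
```

Call:
servo_tool([
  [0,0,0.03],
  [0,0,0.03],
  [0,0,0.03],
  [0,0,0],
  [0,0,0],
], twist=[0,0,0,0,0], fingers=[0.1,0.1,0.1,0.1,0.1])

```text
t: 8.77
ee_pos: [0.5172, -0.1568, 0.0672]
orientation: [[-0.997, -0.073, 0.0], [-0.073, 0.997, -0.0], [-0.0, -0.0, -1.0]]
wrist_force: [-2.8, 0.4, 4.7]
opening: 0.0218
gripper_force: 30.1
```

Call:
servo_tool([
  [0,0,0.03],
  [0,0,0.0],
  [0,0,0],
], twist=[0,0,0], fingers=[0.1,0.1,0.1])

```text
t: 9.02
ee_pos: [0.5174, -0.1569, 0.0672]
orientation: [[-0.997, -0.073, 0.001], [-0.073, 0.997, -0.0], [-0.0, -0.0, -1.0]]
wrist_force: [-4.8, 1.5, 11.7]
opening: 0.0215
gripper_force: 31.1
```

A firm stop at z 0.0672 matches the predicted home height. I back off the press, release and rise.

Call:
servo_tool([
  [0,0,-0.03],
  [0,0,0],
  [0,0,0],
  [0,0,0],
  [0,0,0],
  [0,0,0],
  [0,0,0],
], twist=[0,0,0,0,0,0,0], fingers=[0.26,0.3,0.38,0.46,0.55,0.55,0.55])

```text
t: 9.6
ee_pos: [0.517, -0.1567, 0.0666]
orientation: [[-0.997, -0.073, -0.0], [-0.073, 0.997, 0.0], [0.0, 0.0, -1.0]]
wrist_force: [1.2, -0.5, -0.1]
opening: 0.0469
gripper_force: 0.0
```

Call:
servo_tool([
  [0,0,-0.3],
  [0,0,-0.6],
  [0,0,-1],
  [0,0,-1],
  [0,0,-1],
  [0,0,-1],
  [0,0,-0.5],
  [0,0,0],
], twist=[0,0,0,0,0,0,0,0], fingers=[0.55,0.55,0.55,0.55,0.55,0.55,0.55,0.55])

```text
t: 10.27
ee_pos: [0.5191, -0.1575, 0.2062]
orientation: [[-0.997, -0.073, 0.006], [-0.073, 0.997, -0.003], [-0.006, -0.003, -1.0]]
wrist_force: [0.2, -1.2, -0.2]
opening: 0.0471
gripper_force: 0.0
```

```bash
cat > jaw.py <<'E'
from h import *
import sys
np.set_printoptions(precision=4,suppress=True)
R=lambda d:np.array([[np.cos(d),-np.sin(d)],[np.sin(d),np.cos(d)]])
O=np.array([.5169,-.1565]);TH=np.radians(4.04)
def clip(p): return (p[:,:2]-O)@R(TH)*1000
def find(s,col,z):
    hsv=cv2.cvtColor(s['img'],cv2.COLOR_RGB2HSV);H,S,V=[hsv[...,i].astype(int) for i in range(3)]
    f={'orange':(H>3)&(H<14)&(S>150)&(V>90),'green':(H>45)&(H<80)&(S>110)&(V>50),'red':((H<3)|(H>175))&(S>150)&(V>70),'blue':(H>100)&(H<125)&(S>110)}[col]
    v,u=np.where(f)
    if not len(u): return None
    P=plane(s,np.c_[u,v].astype(float),z);q=clip(P)
    if col=='blue': k=(q[:,0]>60)&(q[:,0]<150)&(q[:,1]>-70)&(q[:,1]<70)
    else: k=(q[:,0]>120)&(q[:,0]<210)&(q[:,1]>-80)&(q[:,1]<90)
    return q[k] if k.any() else None
if __name__=='__main__':
  for n in sys.argv[1:]:
    s=snap(n)
    for c,z in(('orange',.024),('red',.006),('green',.006),('blue',.027)):
        q=find(s,c,z)
        if q is None: print(n,c,None);continue
        if c=='blue':
            l=np.polyfit(q[:,0],q[:,1],1);print(n,c,len(q),'slope ang',np.arctan(l[0]),'y at 28',np.polyval(l,28))
        else: print(n,c,len(q),q.mean(0))
E
python3 jaw.py top side
python3 - <<'E'
from h import *
np.set_printoptions(precision=4,suppress=True)
st=readout.state();print(st['t'],st['ee_pos'],st['orientation'],st['wrist_force'],st['joint_positions'],st['opening'])
s=snap('wrist','w5.png');np.savez('w5.npz',**s)
us,vs=np.meshgrid(np.arange(0,640,1),np.arange(0,300));uv=np.c_[us.ravel(),vs.ravel()];P=depth(s,uv)
m=(abs(P[:,0]-.535)<.03)&(abs(P[:,1]+.28)<.03)&(P[:,2]>.07)&(P[:,2]<.085)
t=P[m];print(len(t)); 
if len(t): print(t.mean(0),cv2.minAreaRect(t[:,:2].astype(np.float32)*1000))
us,vs=np.meshgrid(np.arange(0,640,1),np.arange(0,480));uv=np.c_[us.ravel(),vs.ravel()];P=depth(s,uv)
for a,b in((.079,.086),(.038,.05)):
  m=(abs(P[:,0]-.517)<.035)&(abs(P[:,1]+.1565)<.03)&(P[:,2]>a)&(P[:,2]<b)
  t=P[m];print('anchor',a,len(t),t.mean(0),cv2.minAreaRect(t[:,:2].astype(np.float32)*1000))
E
```

```text
top orange 2 [172.5568 -38.9199]
top red 17 [159.1892  22.1893]
top green 38 [165.1619   2.3683]
top blue None
side orange 7 [166.5796 -33.8025]
side red 2 [161.0739   8.6517]
side green 8 [167.5854  -4.7161]
side blue 16 slope ang -0.03423358432136297 y at 28 -28.753467378223213
10.3667 [ 0.5171 -0.1567  0.2016] [[-0.9973 -0.0732  0.0005]
 [-0.0732  0.9973 -0.0002]
 [-0.0005 -0.0003 -1.    ]] [-0.5493  0.402  -1.0209] [-0.3892 -0.0036  1.7168  0.      1.4278 -2.0333] 0.04700916498802594
1441
[ 0.5342 -0.2795  0.0744] ((535.346435546875, -280.4657287597656), (14.504193305969238, 42.12196731567383), 77.7156982421875)
anchor 0.079 1631 [ 0.5166 -0.1562  0.0819] ((516.9934692382812, -156.12806701660156), (30.765274047851562, 21.835697174072266), 4.326459884643555)
anchor 0.038 890 [ 0.5098 -0.1562  0.0428] ((516.7841796875, -159.64894104003906), (44.11635971069336, 39.07390213012695), 3.8364667892456055)
```

The anchor is free, upright and home (top at 82 mm). Next I move over the knob, align and descend.

Call:
servo_tool([
  [-0.06,-0.6,0],
  [-0.06,-0.9,0],
  [-0.08,-0.95,0],
  [-0.08,-0.95,0],
  [-0.08,-0.9,0],
  [0,-0.69,0],
  [0,0,0.2],
  [0,0,0.6],
  [0,0,0.8],
  [0,0,0.8],
  [0,0,0],
  [0,0,0],
], twist=[0,0,0,0,0,0,0.8,0.9,0.9,0.7,0,0], fingers=[0.4,0.4,0.4,0.4,0.4,0.4,0.4,0.4,0.4,0.4,0.4,0.4])

```text
t: 11.42
ee_pos: [0.5333, -0.28, 0.1388]
orientation: [[-0.977, 0.211, -0.005], [0.211, 0.977, 0.003], [0.005, 0.002, -1.0]]
wrist_force: [-0.2, -0.7, 0.6]
opening: 0.0341
gripper_force: 0.0
```

Run:
```python
from h import *
np.set_printoptions(precision=4,suppress=True)
st=readout.state();R=st['orientation'];print(st['t'],st['ee_pos'],np.degrees(np.arctan2(R[1,1],R[0,1])),st['wrist_force'])
s=snap('wrist')
us,vs=np.meshgrid(np.arange(0,640,1),np.arange(0,480));uv=np.c_[us.ravel(),vs.ravel()];P=depth(s,uv)
m=(abs(P[:,0]-.535)<.03)&(abs(P[:,1]+.28)<.03)&(P[:,2]>.07)&(P[:,2]<.082)
t=P[m];r=cv2.minAreaRect(t[:,:2].astype(np.float32)*1000);print(len(t),r)
d=np.array(r[0])/1000-st['ee_pos'][:2];print('tool units',(R[:2,:2].T@d)/.025)
a=viewer.snapshot('top');np.savez('t5.npz',**a);b=viewer.snapshot('side');np.savez('s5.npz',**b)
A=cv2.resize(a['img'][165:285,330:450],None,fx=4,fy=4,interpolation=3);B=cv2.resize(b['img'][175:270,245:385],None,fx=2.28,fy=2.28,interpolation=3)
c=np.zeros((480,800,3),np.uint8);c[:,:480]=A;c[:B.shape[0],480:480+B.shape[1]]=B[:,:320];cv2.imwrite('pics/k5.png',c[:,:,::-1])
```

```text
11.4167 [ 0.5333 -0.28    0.1388] 77.79519655700719 [-0.1521 -0.7061  0.5825]
2291 ((535.3594360351562, -280.6224670410156), (13.846461296081543, 41.462520599365234), 77.22928619384766)
tool units [-0.0858 -0.0068]
```

View pics/k5.png

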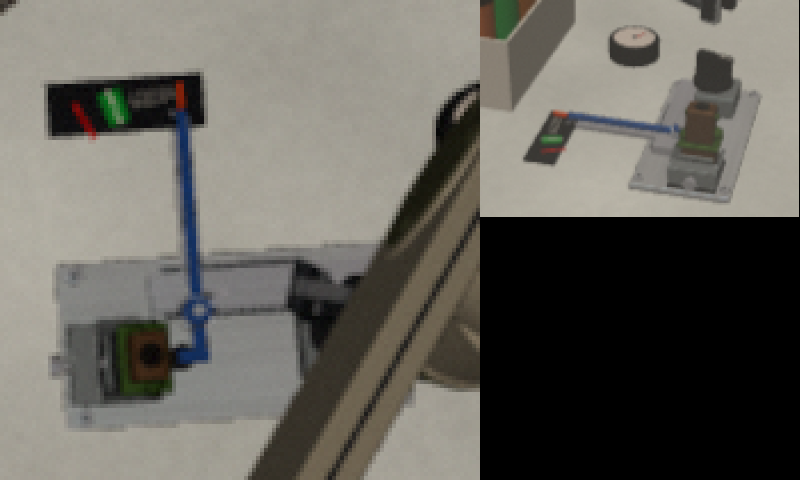

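Both cameras see the scale clearly. In the left (top) panel the tail tip is at (181,92), the green band at (114,105) and the red line at (84,118), and the anchor stands in the throat. I descend on the knob.

Call:
servo_tool([
  [-0.06,0,0.3],
  [0,0,0.6],
  [0,0,0.7],
  [0,0,0.6],
  [0,0,0.4],
  [0,0,0.21],
  [0,0,0],
  [0,0,0],
], twist=[0,0,0,0,0,0,0,0], fingers=[0.4,0.4,0.4,0.4,0.4,0.4,0.4,0.4])

```text
t: 12.23
ee_pos: [0.537, -0.281, 0.072]
orientation: [[-0.977, 0.213, 0.0], [0.213, 0.977, -0.0], [-0.001, -0.0, -1.0]]
wrist_force: [-0.6, -0.4, 0.2]
opening: 0.0342
gripper_force: 0.0
```

Call:
servo_tool([
  [0,0,0],
  [0,0,0],
  [0,0,0],
  [0,0,0],
  [0,0,0],
], twist=[0,0,0,0,0], fingers=[0.25,0.15,0.05,0.05,0.05], squeeze=40)

```text
t: 12.65
ee_pos: [0.5374, -0.2815, 0.073]
orientation: [[-0.977, 0.213, 0.002], [0.213, 0.977, -0.001], [-0.002, -0.001, -1.0]]
wrist_force: [-1.4, -0.3, 5.9]
opening: 0.0134
gripper_force: 41.0
```

```bash
cat > jaw.py <<'E'
from h import *
np.set_printoptions(precision=4,suppress=True)
O=np.array([.5169,-.1565]);TH=np.radians(4.04);M=np.array([[np.cos(TH),-np.sin(TH)],[np.sin(TH),np.cos(TH)]])
def jaw(s):
    hsv=cv2.cvtColor(s['img'],cv2.COLOR_RGB2HSV);H,S,V=[hsv[...,i].astype(int) for i in range(3)]
    roi=np.zeros(H.shape,bool);roi[175:270,335:400]=1
    out={}
    for c,f,z in(('blue',(H>100)&(H<130)&(S>110),.026),('orange',(H>4)&(H<16)&(S>140)&(V>90),.024),('green',(H>45)&(H<80)&(S>100)&(V>50),.006),('red',((H<4)|(H>174))&(S>120)&(V>60),.006)):
        v,u=np.where(f&roi)
        if not len(u): print(c,None);continue
        q=(plane(s,np.c_[u,v].astype(float),z)[:,:2]-O)@M*1000
        if c=='blue':
            q=q[(q[:,0]>45)&(q[:,0]<165)];l=np.polyfit(q[:,0],q[:,1],1)
            print('lever',len(q),'ang %.3f'%np.arctan(l[0]),'y28 %.1f ytip %.1f'%(np.polyval(l,28),np.polyval(l,173)))
        else:
            q=q[q[:,0]>120];print(c,len(q),q.mean(0))
if __name__=='__main__':
    st=readout.state();print(st['t'],'yaw %.1f'%np.degrees(np.arctan2(st['orientation'][1,1],st['orientation'][0,1])),st['ee_pos'],st['wrist_force'],st['moment'],st['joint_positions'][5],st['opening'])
    jaw(viewer.snapshot('top'))
E
python3 jaw.py
```

```text
12.65 yaw 77.7 [ 0.5374 -0.2815  0.073 ] [-1.38   -0.324   5.9467] [-0.1019  0.2437 -0.1239] -1.922750901176029 0.013363997153461961
lever 102 ang -0.003 y28 -37.9 ytip -38.3
orange 11 [166.7584 -38.5557]
green 43 [165.1527   2.1655]
red 20 [158.6397  22.0054]
```

The TCP sits about 2 mm off the knob axis, so I reopen, recentre and close again.

Call:
servo_tool([
  [0,0,0],
  [0,0,0],
  [0.08,0,0.06],
  [0,0,0],
  [0,0,0],
  [0,0,0],
  [0,0,0],
  [0,0,0],
], twist=[0,0,0,0,0,0,0,0], fingers=[0.3,0.3,0.3,0.3,0.15,0.05,0.05,0.05], squeeze=40)

```text
t: 13.37
ee_pos: [0.5341, -0.2807, 0.0697]
orientation: [[-0.977, 0.213, -0.001], [0.213, 0.977, -0.0], [0.001, -0.0, -1.0]]
wrist_force: [-3.9, -3.5, -1.0]
opening: 0.0133
gripper_force: 42.6
```

Call:
servo_tool([
  [0,0,0],
  [0,0,0],
  [0,0,0],
  [0,0,0],
  [0,0,0],
  [0,0,0],
  [0,0,0],
  [0,0,0],
  [0,0,0],
  [0,0,0],
  [0,0,0],
  [0,0,0],
], twist=[0.5,0.9,0.9,0.9,0.9,0.9,0.9,0.9,0.9,0.9,0.5,0], fingers=[0.05,0.05,0.05,0.05,0.05,0.05,0.05,0.05,0.05,0.05,0.05,0.05])

```text
t: 14.37
ee_pos: [0.5352, -0.2792, 0.0697]
orientation: [[-0.531, 0.847, 0.001], [0.847, 0.531, 0.002], [0.001, 0.002, -1.0]]
wrist_force: [1.8, 3.7, -2.0]
opening: 0.0131
gripper_force: 42.3
```

```bash
python3 jaw.py
```

```text
14.3667 yaw 32.1 [ 0.5352 -0.2792  0.0697] [ 1.8118  3.6648 -1.991 ] [ 0.7041 -0.6676 -0.131 ] -1.127772433230214 0.013074024889513387
lever 106 ang -0.006 y28 -32.9 ytip -33.8
orange 9 [168.4003 -33.6459]
green 48 [165.3984   6.7621]
red 20 [158.3431  26.6651]
```

The slide follows the knob at 6 mm per rad and the jaw is still at rest. I continue.

Call:
servo_tool([
  [0,0,0],
  [0,0,0],
  [0,0,0],
  [0,0,0],
  [0,0,0],
  [0,0,0],
  [0,0,0],
  [0,0,0],
  [0,0,0],
  [0,0,0],
  [0,0,0],
  [0,0,0],
], twist=[0.5,0.9,0.9,0.9,0.9,0.9,0.9,0.9,0.9,0.9,0.5,0], fingers=[0.05,0.05,0.05,0.05,0.05,0.05,0.05,0.05,0.05,0.05,0.05,0.05])

```text
t: 15.42
ee_pos: [0.537, -0.279, 0.0698]
orientation: [[0.23, 0.973, 0.005], [0.973, -0.23, 0.001], [0.002, 0.004, -1.0]]
wrist_force: [13.0, 5.0, -8.9]
opening: 0.0132
gripper_force: 41.5
```

```bash
python3 jaw.py
```

```text
15.4167 yaw -13.3 [ 0.537  -0.279   0.0698] [12.9521  4.9666 -8.9091] [ 0.7879 -2.3922 -0.1026] -0.3348130448638201 0.013201625748616323
lever 105 ang -0.001 y28 -28.3 ytip -28.3
orange 12 [166.9549 -28.3151]
green 42 [165.2007  11.3023]
red 20 [158.7311  31.7859]
```

Call:
servo_tool([
  [0,0,0],
  [0,0,0],
  [0,0,0],
  [0,0,0],
  [0,0,0],
  [0,0,0],
  [0,0,0],
], twist=[0.5,0.9,0.9,0.9,0.9,0.5,0], fingers=[0.05,0.05,0.05,0.05,0.05,0.05,0.05])

```text
t: 16.05
ee_pos: [0.5378, -0.2794, 0.0699]
orientation: [[0.592, 0.806, 0.006], [0.806, -0.592, 0.0], [0.004, 0.005, -1.0]]
wrist_force: [18.6, 2.5, -14.1]
opening: 0.0131
gripper_force: 41.0
```

```bash
python3 jaw.py
```

```text
16.05 yaw -36.3 [ 0.5378 -0.2794  0.0699] [ 18.6304   2.5151 -14.108 ] [ 0.4002 -3.1215 -0.1154] 0.06661683796669486 0.013074415543068915
lever 97 ang 0.077 y28 -26.0 ytip -14.8
orange 9 [166.0832 -15.4252]
green 46 [165.4401  13.9612]
red 21 [159.1377  34.2928]
```

The jaw has started deflecting (0.08). Side force is building because the grip is slightly off-centre, so I open and remeasure before regripping.

Call:
servo_tool([
  [0,0,0],
  [0,0,0],
  [0,0,0],
  [0,0,0],
], twist=[0,0,0,0], fingers=[0.35,0.4,0.4,0.4])

```text
t: 16.43
ee_pos: [0.5345, -0.2806, 0.0702]
orientation: [[0.592, 0.806, -0.0], [0.806, -0.592, -0.0], [-0.0, -0.0, -1.0]]
wrist_force: [0.8, 0.7, 0.1]
opening: 0.0344
gripper_force: 0.0
```

```bash
python3 jaw.py;  python3 - <<'E'
from h import *
np.set_printoptions(precision=4,suppress=True)
st=readout.state();R=st['orientation']
s=snap('wrist')
us,vs=np.meshgrid(np.arange(0,640,1),np.arange(0,480));uv=np.c_[us.ravel(),vs.ravel()];P=depth(s,uv)
m=(abs(P[:,0]-.535)<.03)&(abs(P[:,1]+.28)<.03)&(P[:,2]>.072)&(P[:,2]<.079)
t=P[m];r=cv2.minAreaRect(t[:,:2].astype(np.float32)*1000);print(len(t),r)
d=np.array([.5353,-.2805])-st['ee_pos'][:2];print('tool units',(R[:2,:2].T@d)/.025)
a=viewer.snapshot('top');P=depth(a,[(u,v) for v in range(240,270) for u in range(345,390)])
t=P[(P[:,2]>.076)&(P[:,2]<.09)];print('anchor top',len(t),t.mean(0),cv2.minAreaRect(t[:,:2].astype(np.float32)*1000))
E
```

```text
16.4333 yaw -36.3 [ 0.5345 -0.2806  0.0702] [0.7954 0.7346 0.1069] [-0.0013  0.0032  0.027 ] 0.06501368545133507 0.034379170564073656
lever 98 ang 0.076 y28 -25.9 ytip -14.9
orange 9 [166.0832 -15.4252]
green 50 [165.4985  13.6295]
red 21 [159.1377  34.2928]
5970 ((534.976806640625, -275.64044189453125), (44.400081634521484, 48.87483215332031), 15.67387580871582)
tool units [0.0228 0.0233]
anchor top 120 [ 0.5175 -0.1514  0.081 ] ((516.2617797851562, -151.11915588378906), (21.598356246948242, 30.91295051574707), 89.70580291748047)
```

Call:
servo_tool([
  [0.03,0.07,0.03],
  [0,0,0],
  [0,0,0],
  [0,0,0],
  [0,0,0],
  [0,0,0],
], twist=[0,0,0,0,0,0], fingers=[0.4,0.3,0.15,0.05,0.05,0.05], squeeze=40)

```text
t: 17.08
ee_pos: [0.5368, -0.281, 0.0694]
orientation: [[0.592, 0.806, 0.001], [0.806, -0.592, -0.0], [0.0, 0.001, -1.0]]
wrist_force: [1.9, -1.7, 0.4]
opening: 0.0132
gripper_force: 42.2
```

Call:
servo_tool([
  [0,0,0],
  [0,0,0],
  [0,0,0],
  [0,0,0],
  [0,0,0],
  [0,0,0],
  [0,0,0],
  [0,0,0],
  [0,0,0],
], twist=[0.5,0.9,0.9,0.9,0.9,0.9,0.9,0.5,0], fingers=[0.05,0.05,0.05,0.05,0.05,0.05,0.05,0.05,0.05])

```text
t: 17.83
ee_pos: [0.5369, -0.2812, 0.0694]
orientation: [[0.93, 0.368, 0.001], [0.368, -0.93, -0.001], [0.001, 0.001, -1.0]]
wrist_force: [3.3, -2.4, -1.1]
opening: 0.0134
gripper_force: 42.0
```

```bash
python3 jaw.py
```

```text
17.8333 yaw -68.4 [ 0.5369 -0.2812  0.0694] [ 3.2801 -2.3892 -1.1112] [-0.4384 -0.5617 -0.0911] 0.6273629987130702 0.013426870602652326
lever 93 ang 0.190 y28 -23.0 ytip 4.8
orange 11 [164.7982   3.0939]
green 47 [165.0345  17.6343]
red 20 [159.4357  37.6548]
```

Call:
servo_tool([
  [0,0,0],
  [0,0,0],
  [0,0,0],
  [0,0,0],
  [0,0,0],
  [0,0,0],
  [0,0,0],
  [0,0,0],
  [0,0,0],
], twist=[0.5,0.8,0.9,0.9,0.9,0.8,0.5,0,0], fingers=[0.05,0.05,0.05,0.05,0.05,0.05,0.05,0.05,0.05])

```text
t: 18.63
ee_pos: [0.537, -0.2813, 0.0694]
orientation: [[0.997, -0.082, 0.001], [-0.082, -0.997, -0.001], [0.001, 0.001, -1.0]]
wrist_force: [4.4, -4.4, -2.9]
opening: 0.0133
gripper_force: 41.9
```

```bash
python3 jaw.py
```

```text
18.6333 yaw -94.7 [ 0.537  -0.2813  0.0694] [ 4.4078 -4.3833 -2.9352] [-0.5108 -0.7048 -0.1088] 1.0860518623296276 0.013286866947830392
lever 93 ang 0.276 y28 -20.3 ytip 20.7
orange 9 [160.2811  16.874 ]
green 30 [167.5903  23.3581]
red 21 [158.3317  39.9979]
```

Call:
servo_tool([
  [0,0,0],
  [0,0,0],
  [0,0,0],
  [0,0,0],
], twist=[0.5,0.5,0,0], fingers=[0.05,0.05,0.05,0.05])

```text
t: 19.02
ee_pos: [0.5369, -0.2813, 0.0694]
orientation: [[0.986, -0.169, 0.001], [-0.169, -0.986, -0.001], [0.001, 0.001, -1.0]]
wrist_force: [3.9, -3.9, -4.3]
opening: 0.0137
gripper_force: 41.9
```

Call:
servo_tool([
  [0,0,0],
  [0,0,0],
  [0,0,0],
  [0,0,0],
  [0,0,-0.2],
  [0,0,-0.5],
  [0,0,-1],
  [0,0,-1],
  [0,0,-1],
  [0,0,-1],
  [0,0,-0.5],
  [0,0,0],
], twist=[0,0,0,0,0,0,0,0,0,0,0,0], fingers=[0.35,0.4,0.4,0.4,0.4,0.4,0.4,0.4,0.4,0.4,0.4,0.4])

```text
t: 20.02
ee_pos: [0.5386, -0.282, 0.2047]
orientation: [[0.985, -0.17, 0.007], [-0.17, -0.985, -0.004], [0.007, 0.003, -1.0]]
wrist_force: [1.1, 0.0, 1.4]
opening: 0.0342
gripper_force: 0.0
```

```bash
python3 jaw.py
python3 - <<'E'
from h import *
a=viewer.snapshot('top');b=viewer.snapshot('side')
P=depth(a,[(u,v) for v in range(240,270) for u in range(345,390)])
t=P[(P[:,2]>.076)&(P[:,2]<.09)];print('anchor top',len(t),t.mean(0),t[:,2].std(),cv2.minAreaRect(t[:,:2].astype(np.float32)*1000))
A=cv2.resize(a['img'][165:285,330:450],None,fx=4,fy=4,interpolation=3);B=cv2.resize(b['img'][175:270,245:385],None,fx=2.28,fy=2.28,interpolation=3)
C=cv2.resize(b['img'],(320,240))
c=np.zeros((480,800,3),np.uint8);c[:,:480]=A;c[:B.shape[0],480:]=B[:,:320];c[240:,480:]=C;cv2.imwrite('pics/k6.png',c[:,:,::-1])
E
```

```text
20.0167 yaw -99.8 [ 0.5386 -0.282   0.2047] [1.106  0.0159 1.4138] [ 0.0078 -0.0274 -0.0549] 1.174984486903681 0.034184985567010676
lever 90 ang 0.288 y28 -19.6 ytip 23.3
orange 5 [159.0751  19.73  ]
green 32 [166.3733  22.1175]
red 21 [158.4825  40.3542]
anchor top 118 [ 0.51707882 -0.15142497  0.08105489] 0.0019054583647417718 ((516.29931640625, -151.07485961914062), (21.714635848999023, 31.0896053314209), 89.41826629638672)Traceback (most recent call last):
  File "<stdin>", line 7, in <module>
ValueError: could not broadcast input array from shape (217,319,3) into shape (217,320,3)
```

Run:
```python
from h import *
a=viewer.snapshot('top');b=viewer.snapshot('side')
A=cv2.resize(a['img'][165:285,330:450],(480,480),interpolation=3);B=cv2.resize(b['img'][175:270,245:385],(320,217),interpolation=3)
c=np.zeros((480,800,3),np.uint8);c[:,:480]=A;c[:217,480:]=B;c[240:,480:]=cv2.resize(b['img'],(320,240));cv2.imwrite('pics/k6.png',c[:,:,::-1])
```

```text
(no output)
```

View pics/k6.png

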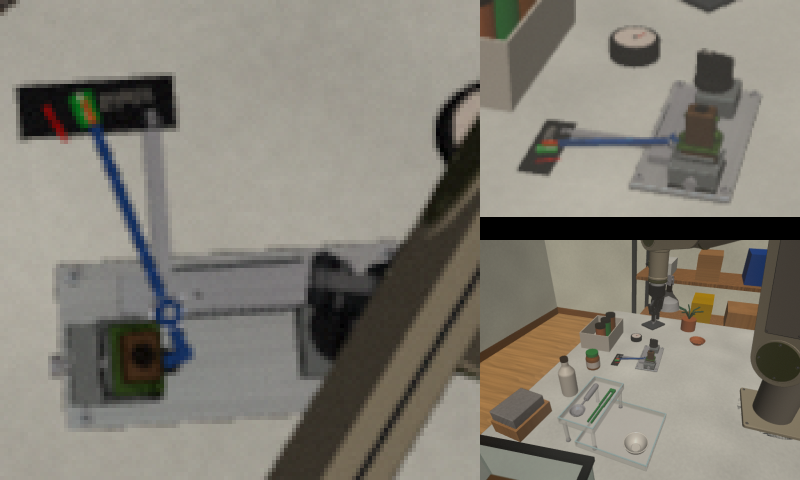

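The orange tip at (88,110) stands in the green band, well short of the red line at (55,122). The anchor is upright between roller and jaw, and the robot is clear of everything.

```bash
python3 -c "
from plant import ticket;print(ticket.job_done())"
```

```text
the job is handed in; nothing more can be done
None
```

The job is handed in: the anchor is clamped upright and fully home, the tail's tip stands in the green band (jaw measured at about 0.29, never near the red line), and I saw nothing else disturbed.

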